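# Load the last bottle and close the sample carrier

## Robot

A 6-joint arm with a two-finger parallel gripper is mounted at the origin on a cart in front of the work surface, level with it; the furniture and walls round the work are solid. World frame = base frame: x ahead of the robot, y to its left, z up, the work surface at z = 0. Lengths are in m, angles in rad, forces in N, time in s.
With the tool pointing down it reaches from about 0.325 to 0.85 m from the base axis. Payload 4.4 kg.
Tool frame: the origin (TCP) lies at the centre of the arm's flange, where the gripper is bolted on; the fingertips stand 199 mm ahead of it and the grasp point (between the pads) lies 180 mm ahead of it; z points along the fingers, y is the line along which they close (so a half turn about z gives the same grasp; the last joint's range is limited). The gripper opens to 94 mm and grips with 3 to 60 N. Pads are 16 mm wide; open, the fingers measure 119 mm over their backs; the gripper's body (75 mm by 177 mm) begins 78 mm behind the grasp point.
Start: joints at [1.157, 0.207, 1.542, -0, 1.393, -0.15], TCP at [0.15, 0.555, 0.405] pointing down, gripper open.
Joint ranges: [-2.73, 2.73], [-0.86, 2.22], [0.23, 2.46], [-1.11, 4.25], [0.08, 2.63], [-2.82, 2.82]. Speed limits (rad/s): [2.79, 2.79, 3.14, 3.14, 3.14, 3.14].

## Interface

Orientations are given as a unit quaternion [x, y, z, w].
In Python, from cell import ctrl gives the robot as it stands. The module is installed in compiled form; this text tells all that it offers.
- The arm moves only by the tool send_rows, never from a script. Its argument "increments" is text: rows parted by semicolons, each of 7 numbers parted by spaces: the closure, from -1 (fully open) to 1 (shut), then the shift along the tool's x, y, z normalised to -1 to 1, where 1 is 0.2 m, then the turn, a rotation vector about the tool's x, y, z normalised to -1 to 1, where 1 is pi/2 rad. In form: gripper tx ty tz rx ry rz; .... A call has 1 to 10 rows; each row is the pose to reach, as a shift and turn from the pose commanded when the call began, along the tool's axes at that moment; what a row does not reach only later rows make up. A row lasts 1/12 s, in which the tool goes at most 41.7 mm and 7.16 degrees, less where a joint would pass 70% of its speed; a pose out of reach is approached as far as the arm can. A call with a number of a shift or a turn outside -1 to 1 is refused whole. A call with a gripper value outside its range is refused whole. The fingers move at their own pace and stop on an object; the grip force is fixed at half the most. Time passes only in rows, so rows that repeat a pose let the fingers close. It gives the time, the measured TCP pose, the force, the opening and the grip force at its end, in the units of the state.
- ctrl.get_state(): the state, without advancing time (a new reading comes with each control period).
- ctrl.read_camera(name): name is "side" or "top"; returns a dict with "img" (480x640x3 uint8, red, green, blue), "mtx" (3x3 intrinsics, pixels), "k1" (the pictures are not rectified: a ray, as slopes to the right and down, at radius r is drawn at 1 + k1 r^2 times it, then the intrinsics apply), "xyz" and "attitude" of the camera in the world. Camera axes: x right, y down, z forward; pixel columns grow to the right and rows downward; lengths in m; the calibration is good to about 2 mm. A picture is of the moment at which its call begins. There is no depth.
- ctrl.hand_in(): hands the job in; it is judged then, once.
The state is a dict: "clock": time; "qpos": joint angles; "dq": joint speeds; "joint_torque": joint torques, N m; "tool_pos": TCP position; "orientation": TCP orientation; "ft_force": force on the tool from outside, world axes, zero at the start; "torque": the same for the moment, N m; "gripper_width": finger opening in m; "grip_force": force on a finger pad.
Only numpy, scipy, OpenCV 4.12 (cv2) and the standard library are available. Lean on these libraries where they do the work, as an engineer would, in place of code of your own. Each camera call takes 0.05 s, during which the arm holds its last target. There are 200 camera calls.

## Task

Stand the small red-capped bottle from the table upright in the empty pocket of the blue sample carrier, right down on the pocket's floor. Then bring the carrier's heavy lid down by its bar, holding its weight back all the way so that it never drops or slams, and press it down gently, no harder than needed, until the catch snaps and holds it shut by itself. Leave everything else where it is.

Things in the scene. Friction and masses are not known exactly. Their poses are not given: they have to be found in the camera images.
- carrier: Blue insulated carrier, fixed on the table (all sizes here in mm): body 150 (x) by 264 (y) by 100 high, walls 14. Origin: centre of its underside. Its own -x is the front, facing the robot; x points to the hinge side, z up. Inside, dark foam insert with its top at 46 and three round pockets, 39 wide, 24 deep, at y -72, 0, +72, x -12.
- pocket (a point): Centre of the floor of the empty pocket (carrier frame -12, -72, 22). A bottle standing in it sticks 38 out of the foam and ends 16 below the rim. Free room round it: 29 beyond the bottle's side to the end wall (-y), 38 to the next bottle (+y), 32 to the front wall.
- hinge (a point): Middle of the lid's hinge axis (carrier frame 78, 0, 100: top edge of the back wall). The axis runs along the carrier's y.
- lid_angle (a joint): Lid angle in rad: 1.57 upright, 0 level. Starts near upright and stays there by hinge friction (0.2 N m); from about 1.0 down its weight wins and it falls. The hook meets the catch at 0.08 to 0.15 and the lid rests there; from there it must be pushed. The catch plate is set by hand, up to 9 mm higher on some carriers, so the snap comes anywhere from 0.07 to 0.015: feel for it.
- bar (a point): Centre of the lid's steel bar: round, 14 thick, 110 free between its two arms, along the carrier's y. 204 from the hinge axis: 203 along the lid and 20 above its underside plane. Gap from bar to lid's front face 39, to the black hook plate in its middle 29; free all round, at any angle, for fingers pointing down.
- lid: White lid, 156 by 268 by 36 thick, about 0.85 kg. Origin on the hinge axis, axes as the carrier's when level. A black hook plate (46 wide) on its front passes over the catch. Pushing it shut takes 4 to 14 N at the bar, against bolt and soft seal (1.6 N per mm, touched at 0.075 rad); 2 mm below the snap the hook meets a hard ledge. Over 28 N on seal and catch (19 N at the bar) is too much.
- bolt (a joint): Spring bolt of the catch, in the carrier's front wall, in m: 0 sprung out, 0.003 to 0.004 pushed in. The lid's hook pushes it in as it rides down over its bevel; it springs back to 0 once the hook is under it (the snap). With the lid low it tells shut (0) from not yet shut.
- red_bottle: Small bottle to load, standing on the table: body 34 round, 58 high, red cap 26 round, 62 high over all, 50 g. Origin: centre of its underside, z up. Grip it high, 50 above its underside, so that the fingers stay clear of the foam.
- bottle_left: Like bottle (red cap, 34 x 62) already in the carrier's +y pocket. Origin: centre of its underside. Leave it.
- bottle_mid: Like bottle (red cap, 34 x 62) already in the carrier's middle pocket. Origin: centre of its underside. Leave it.
- amber_bottle: Amber bottle, black cap, 50 round, 89 high, on the table; origin: centre of its underside. Leave it.
- blue_bottle: White bottle, blue cap, 58 round, 114 high, on the table; origin: centre of its underside. Leave it.
- jar: White-capped wide jar, 68 round, 66 high, on the table; origin: centre of its underside. Leave it.
- beaker: Clear beaker, 56 round, 69 high, left of the carrier; origin: centre of its underside. Leave it.
- timer: White timer, 66 square, 19 high, on the table; origin: centre of its underside. Leave it.
- tape: Roll of green tape lying flat, 76 round, 19 high, left of the carrier; origin: centre of its underside. Leave it.
- marker: White marker with a black cap lying near the table's front edge, 133 long, 16 thick; origin: centre of its underside. Leave it.
Not all that is in view belongs to the job. What is shaped like the bottle_mid but purple is not meant.

How it is judged:
On the way, in this order (a step that is already met when the one before it is completed fails the run):
1. the red-capped bottle stands upright on the floor of the empty pocket, released, with the lid still open (angle between red_bottle's own z axis and vertical below 0.12 rad and horizontal distance between red_bottle and pocket below 0.008 m and z of red_bottle in the frame of pocket below 0.004 m and contact force between the fingers and red_bottle below 0.2 N and value of joint lid_angle above 1.2 rad), for 0.2 s.
2. the lid has come down onto its catch (value of joint lid_angle below 0.18 rad and angle between red_bottle's own z axis and vertical below 0.12 rad and horizontal distance between red_bottle and pocket below 0.008 m and z of red_bottle in the frame of pocket below 0.004 m).
At the end, for the whole second after the job is handed in: The lid is shut and held by its catch (lid angle under 0.072 rad, bolt sprung out to within 0.5 mm, at rest); the red-capped bottle stands in its pocket (within 8 mm of the centre, 4 mm of the floor, tilt under 0.12 rad) and the two others still stand in theirs (moved under 8 mm) (value of joint lid_angle below 0.072 rad and value of joint bolt below 0.0005 m and linear speed of lid below 0.01 m/s and angle between each of red_bottle, bottle_left, bottle_mid's own z axis and vertical below 0.12 rad and horizontal distance between red_bottle and pocket below 0.008 m and z of red_bottle in the frame of pocket below 0.004 m and distance of each of bottle_left, bottle_mid from where it was at the start of the episode below 0.008 m); the robot touches nothing.
It fails at once if the lid drops or swings down faster than 2.2 rad/s (value of joint lid_angle above 0.15 rad and velocity of joint lid_angle below -2.2 rad/s).
It fails at once if the lid lands on its catch faster than 1.3 rad/s (value of joint lid_angle between 0.15 and 0.25 rad and velocity of joint lid_angle below -1.3 rad/s).
It fails at once if the lid is pressed or knocked down on the carrier (seal and catch together) with more than 28 N (contact force between lid and carrier above 28 N).
It fails at once if a bottle, jar, beaker, timer, tape or marker on the table is moved more than 30 mm (distance of any of amber_bottle, blue_bottle, jar, beaker, timer, tape, marker from where it was at the start of the episode above 0.03 m).
It also fails if it takes over 72 s, if anything falls off the work surface, if the arm or the gripper's body presses on something with over 40 N, if the wrist force passes 120 N, or if a joint passes its speed limit or range.

## Working session

There is one attempt and no reset: what is moved stays moved. The work goes in short steps, Python scripts to look and compute and a tool call to move; the robot and the scene stay as the last step left them, time stands still between calls to the robot, and variables do not carry over. Pictures are saved under pics/ and viewed, at most 10 in all, crops included, and the job is handed in when it is done.

Besides the shell and the picture viewer there is one more tool, called in YAML: its name, and indented under it one key for each argument. send_rows: Moves the arm, as the interface text tells. Scaled input: -1 to 1 covers 0.2 m each way for a shift and pi/2 rad each way for a turn. Its arguments: {"type":"object","properties":{"increments":{"type":"string"}},"required":["increments"]}

```bash
mkdir -p pics
cat > h.py <<'E'
import numpy as np, cv2
from scipy.spatial.transform import Rotation as R
from cell import ctrl
def cam(n): return ctrl.read_camera(n)
def save(c,f): cv2.imwrite('pics/'+f, c['img'][:,:,::-1])
def dist(c): return np.array([c['k1'],0,0,0,0],float)
def rot(c):
    a=np.array(c['attitude'],float); return R.from_quat(a) if a.size==4 else R.from_matrix(a)
def ray(c,u,v):
    p=cv2.undistortPoints(np.array([[[u,v]]],float),np.array(c['mtx']),dist(c))[0,0]
    return np.array(c['xyz']),rot(c).apply([p[0],p[1],1])
def onz(c,u,v,z):
    o,d=ray(c,u,v); return o+d*(z-o[2])/d[2]
def proj(c,P):
    r=rot(c).inv(); P=np.atleast_2d(P).astype(float)
    return cv2.projectPoints(P,r.as_rotvec(),r.apply(-np.array(c['xyz'])),np.array(c['mtx']),dist(c))[0][:,0]
E
python3 - <<'E'
from h import *
for n in('side','top'):
    c=cam(n); save(c,n+'0.png'); print(n,c['mtx'],c['k1'],c['xyz'],c['attitude'])
print(ctrl.get_state())
E
```

```text
side [[510.00277378   0.         319.53079207]
 [  0.         510.00277378 253.71456434]
 [  0.           0.           1.        ]] -0.030546173632866228 [ 0.43635717 -0.58139296  0.89824028] [ 0.93582878 -0.07149758  0.0293963  -0.34387272]
top [[497.5741777    0.         320.48796881]
 [  0.         497.5741777  246.11509208]
 [  0.           0.           1.        ]] -0.04387458107971927 [0.35240827 0.07105972 1.40740812] [ 0.70801197 -0.70337164  0.0416767  -0.04743879]
{'clock': 0.1, 'qpos': array([ 1.15646460e+00,  2.07320419e-01,  1.54276221e+00,  1.77522351e-05,
        1.39351290e+00, -1.50512744e-01]), 'dq': array([-9.63719855e-05, -3.53992502e-03, -3.37471123e-03, -1.09828121e-03,
        1.60113877e-03,  2.12880788e-04]), 'joint_torque': array([-5.30989255e-04, -3.71863854e+01, -2.82292271e+01,  6.99273963e-02,
        3.10997001e-02, -4.25268013e-05]), 'tool_pos': array([0.14982931, 0.55480905, 0.40363787]), 'orientation': array([ 1.31528778e-01,  9.91311847e-01, -9.59331496e-04, -2.87473319e-04]), 'ft_force': array([-0.09935683, -0.82975731, -0.41536028]), 'torque': array([-0.02027942,  0.0095368 ,  0.02529423]), 'grip_force': 0.0, 'gripper_width': 0.09406977419318219}
```

View pics/top0.png

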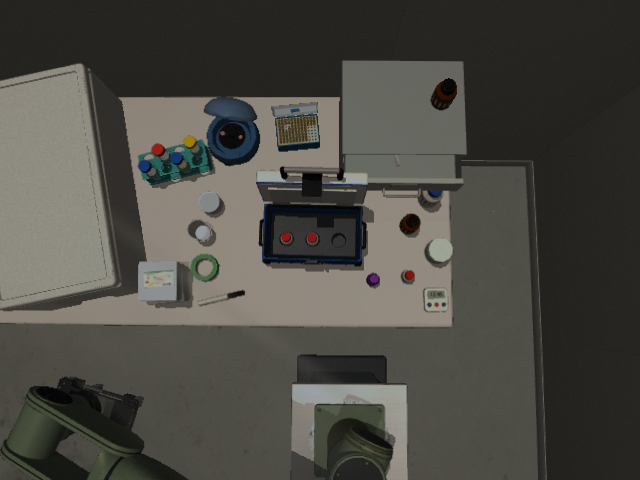

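View pics/side0.png

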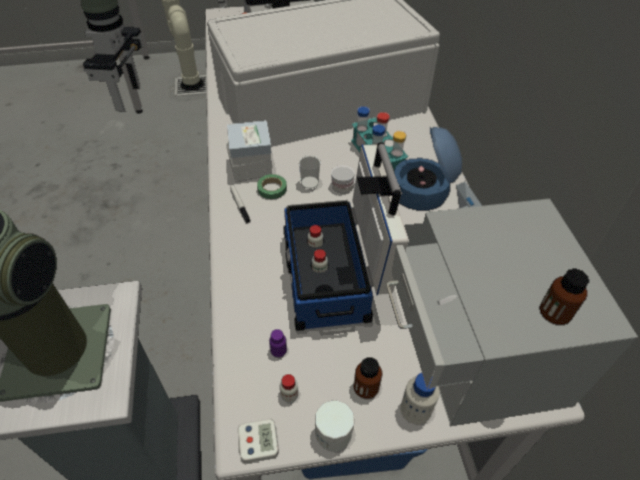

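The top view shows these red-cap candidates:
- red cap on the table, (409,276), side (289,385)
- two caps inside the carrier, (286,239) and (312,239)
- red cap in the rack, (158,150)
- purple decoy, (373,280)

The free-standing one at (409,276) matches. The empty pocket is at about (338,240). The lid bar is at about (312,171).

Run:
```python
from h import *
for n in('top','side'):
    c=cam(n); im=c['img']; hsv=cv2.cvtColor(im,cv2.COLOR_RGB2HSV)
    h,s,v=cv2.split(hsv)
    m=(((h<8)|(h>172))&(s>150)&(v>90)).astype(np.uint8)
    N,l,st,ce=cv2.connectedComponentsWithStats(m)
    for i in range(1,N):
        if st[i,4]>25:
            u,w=ce[i]; print(n,'red',ce[i].round(1),st[i],'z.056',onz(c,u,w,.056).round(4),'z.078',onz(c,u,w,.078).round(4))
    b=((h>100)&(h<125)&(s>150)&(v>40)).astype(np.uint8)
    N,l,st,ce=cv2.connectedComponentsWithStats(b)
    for i in range(1,N):
        if st[i,4]>300:print(n,'blue',ce[i].round(1),st[i])
    if n=='top':
        a=cv2.resize(im[155:295,235:435],None,fx=4,fy=4,interpolation=cv2.INTER_CUBIC)
    else:
        a=cv2.resize(im[130:410,230:430],None,fx=2.1,fy=2.1,interpolation=cv2.INTER_CUBIC)
    cv2.imwrite(f'pics/{n}crop.png',a[:,:,::-1])
```

```text
top red [157.1 148.9] [152 144  12  11  99] z.056 [0.7987 0.5476 0.056 ] z.078 [0.7914 0.5398 0.078 ]
top red [285.4 236.4] [282 232   8   9  57] z.056 [0.5499 0.1793 0.056 ] z.078 [0.5467 0.1775 0.078 ]
top red [311.5 237.2] [308 233   8   9  59] z.056 [0.5482 0.1074 0.056 ] z.078 [0.545  0.1068 0.078 ]
top red [409.6 274.8] [406 271   8   9  56] z.056 [ 0.4467 -0.1601  0.056 ] z.078 [ 0.4451 -0.1564  0.078 ]
top blue [311.2 245.6] [262 204 100  58 343]
side red [382.8 116.3] [378 113  11   8  64] z.056 [0.8068 0.6026 0.056 ] z.078 [0.7971 0.5717 0.078 ]
side red [315.  229.2] [310 225  11   9  77] z.056 [0.5526 0.1988 0.056 ] z.078 [0.5496 0.1785 0.078 ]
side red [319.4 253.9] [314 250  12   9  83] z.056 [0.5513 0.125  0.056 ] z.078 [0.5483 0.1065 0.078 ]
side red [287.9 380.6] [283 375  11  12 110] z.056 [ 0.4496 -0.1608  0.056 ] z.078 [ 0.4493 -0.1718  0.078 ]
side blue [329.3 227. ] [ 291  206   74   82 1204]
side blue [330.1 307.2] [ 291  255   81   73 1786]
```

View pics/topcrop.png

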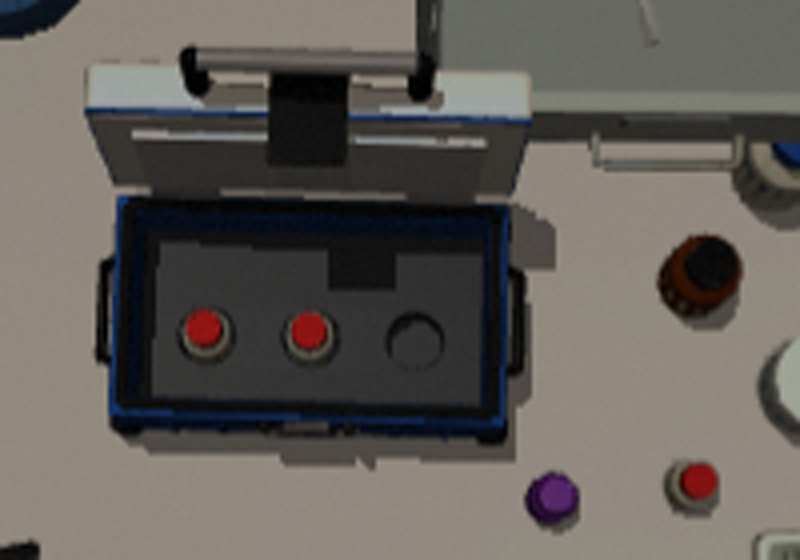

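View pics/sidecrop.png

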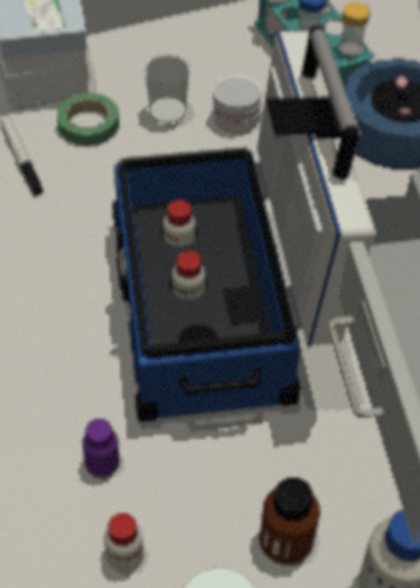

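The crop confirms it: the white bottle with the red cap stands alone, with the purple decoy about 100 mm to its left. Next I measure the carrier and the bar.

```bash
cat >> h.py <<'E'
def tri(c1,p1,c2,p2):
    o1,d1=ray(c1,*p1);o2,d2=ray(c2,*p2);d1/=np.linalg.norm(d1);d2/=np.linalg.norm(d2)
    s=np.linalg.lstsq(np.c_[d1,-d2],o2-o1,rcond=None)[0]
    a=o1+s[0]*d1;b=o2+s[1]*d2
    return (a+b)/2,np.linalg.norm(a-b)
def go(grasp,yaw,off=.18):
    "row shift/turn to bring grasp point to world pos, tool y at yaw, tool down"
    s=ctrl.get_state();q=R.from_quat(s['orientation']);y=np.array([np.cos(yaw),np.sin(yaw),0]);z=np.array([0,0,-1.]);
    T=R.from_matrix(np.c_[np.cross(y,z),y,z])
    d=q.inv().apply(np.array(grasp)+[0,0,off]-s['tool_pos'])/.2
    return np.r_[d,(q.inv()*T).as_rotvec()/(np.pi/2)].round(4)
E
python3 - <<'E'
from h import *
t=cam('top');s=cam('side')
for n,u,v in(('BL',264.5,204.5),('BR',362.5,206.8),('FR',361,257.5),('FL',263,256)):print(n,onz(t,u,v,.1).round(4))
print('pocket ring',onz(t,338.75,240.25,.046).round(4))
for n,a,b in(('mid',(311.5,237.2),(319.4,253.9)),('left',(285.4,236.4),(315,229.2)),('red',(409.6,274.8),(287.9,380.6))):print(n,tri(t,a,s,b))
print('barL',tri(t,(286.25,169.25),s,(380,148)));print('barR',tri(t,(339.5,172),s,(396.7,191)))
print(go((.36,-.02,.20),1.55))
E
```

```text
BL [0.6297 0.2333 0.1   ]
BR [ 0.6248 -0.0293  0.1   ]
FR [ 0.4885 -0.0249  0.1   ]
FL [0.4908 0.2343 0.1   ]
pocket ring [0.5416 0.0325 0.046 ]
mid (array([0.54671282, 0.10699074, 0.07731815]), np.float64(0.003118980975752736))
left (array([0.54806318, 0.17746112, 0.07897946]), np.float64(0.0027675824103226667))
red (array([ 0.44813491, -0.16025246,  0.05450246]), np.float64(0.002888840631281439))
barL (array([0.66999073, 0.16029166, 0.30051935]), np.float64(0.0004078561096694123))
barR (array([0.66694094, 0.0379929 , 0.30242396]), np.float64(0.006991450643341527))
[-1.7638e+00 -2.5014e+00  1.2300e-01 -5.0000e-04 -1.0000e-04 -1.5470e-01]
```

send_rows:
  increments: "-0.2 -1 -1 0 0 0 0;-0.2 -1 -1 0 0 0 0;-0.2 -1 -1 0 0 0 0;-0.2 -1 -1 0 0 0 0;-0.2 -1 -1 0 0 0 0;-0.2 -1 -1 0 0 0 0;-0.2 -1 -1 0 0 0 0;-0.2 -1 -1 0 0 0 0"

```text
clock: 0.97
tool_pos: [0.2929, 0.3062, 0.4047]
orientation: [0.135, 0.991, -0.001, 0.001]
ft_force: [1.3, -0.5, -0.5]
gripper_width: 0.0565
grip_force: 0.0
```

send_rows:
  increments: "-0.2 -0.6 -1 0 0 0 0;-0.2 -0.6 -1 0 0 0 0;-0.2 -0.6 -1 0 0 0 0;-0.2 -0.6 -1 0 0 0 0;-0.2 -0.6 -1 0 0 0 0;-0.2 -0.6 -1 0 0 0 0;-0.2 -0.6 -1 0 0 0 0;-0.2 -0.6 -1 0 0 0 0"

```text
clock: 1.63
tool_pos: [0.3549, 0.0851, 0.4048]
orientation: [0.133, 0.991, 0.0, 0.0]
ft_force: [-0.7, 0.2, 0.2]
gripper_width: 0.0561
grip_force: 0.0
```

```bash
python3 -c "
from h import *
print(ctrl.get_state()['tool_pos'],go((.448,-.1603,.15),1.55))"
```

```text
[0.35485605 0.08506035 0.40481157] [-7.7300e-01 -1.0607e+00  3.7310e-01  6.0000e-04  1.0000e-04 -1.5680e-01]
```

send_rows:
  increments: "-0.2 -0.77 -1 0.37 0 0 -0.157;-0.2 -0.77 -1 0.37 0 0 -0.157;-0.2 -0.77 -1 0.37 0 0 -0.157;-0.2 -0.77 -1 0.37 0 0 -0.157;-0.2 -0.77 -1 0.37 0 0 -0.157;-0.2 -0.77 -1 0.37 0 0 -0.157;-0.2 -0.77 -1 0.37 0 0 -0.157;-0.2 -0.77 -1 0.37 0 0 -0.157;-0.2 -0.77 -1 0.37 0 0 -0.157"

```text
clock: 2.38
tool_pos: [0.4518, -0.1469, 0.3297]
orientation: [0.009, 1.0, 0.001, -0.001]
ft_force: [-0.0, 0.6, -0.5]
gripper_width: 0.0562
grip_force: 0.0
```

```bash
python3 -c "
from h import *
print(ctrl.get_state()['tool_pos'],go((.448,-.1603,.05),1.55))
save(cam('side'),'s1.png')"
```

```text
[ 0.45181114 -0.14691948  0.32972649] [ 0.017  -0.0682  0.4985  0.0013 -0.0012  0.0024]
```

View pics/s1.png

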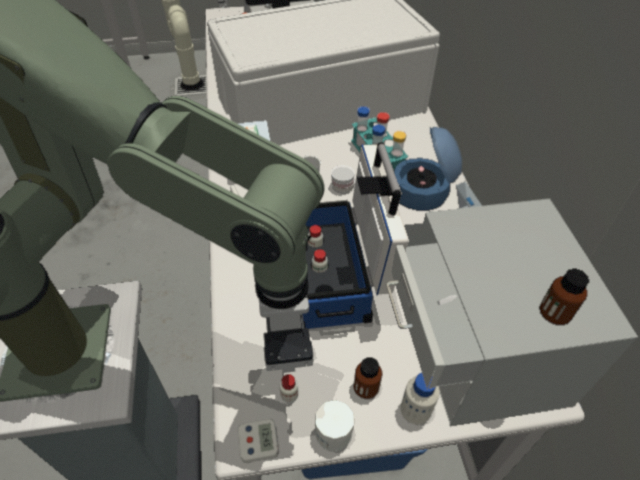

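The gripper is above the red-capped bottle, still visible at (289,385), with clear room around it. I align first, then descend and grip.

send_rows:
  increments: "-0.2 0.017 -0.068 0 0 0 0;-0.2 0.017 -0.068 0 0 0 0;-0.2 0.017 -0.068 0.15 0 0 0;-0.2 0.017 -0.068 0.25 0 0 0;-0.2 0.017 -0.068 0.35 0 0 0;-0.2 0.017 -0.068 0.43 0 0 0;-0.2 0.017 -0.068 0.48 0 0 0;-0.2 0.017 -0.068 0.5 0 0 0;-0.2 0.017 -0.068 0.5 0 0 0;-0.2 0.017 -0.068 0.5 0 0 0"

```text
clock: 3.27
tool_pos: [0.4479, -0.1608, 0.2314]
orientation: [0.008, 1.0, -0.0, 0.001]
ft_force: [0.1, -0.3, 0.1]
gripper_width: 0.0562
grip_force: 0.0
```

send_rows:
  increments: "1 0 0 0 0 0 0;1 0 0 0 0 0 0;1 0 0 0 0 0 0;1 0 0 0 0 0 0;1 0 0 0 0 0 0;1 0 0 0 0 0 0"

```text
clock: 3.77
tool_pos: [0.4477, -0.1615, 0.2312]
orientation: [0.009, 1.0, -0.0, 0.0]
ft_force: [0.7, 0.2, 3.0]
gripper_width: 0.0337
grip_force: 30.0
```

send_rows:
  increments: "1 0 0 -0.1 0 0 0;1 0 0 -0.3 0 0 0;1 0 0 -0.5 0 0 0;1 0 0 -0.6 0 0 0;1 0 0 -0.6 0 0 0;1 0 0 -0.6 0 0 0"

```text
clock: 4.27
tool_pos: [0.4477, -0.1614, 0.3517]
orientation: [0.009, 1.0, -0.001, 0.001]
ft_force: [-0.7, -0.2, -0.6]
gripper_width: 0.0331
grip_force: 30.0
```

```bash
python3 -c "
from h import *
print(go((.545,.0345,.17),1.55),go((.448,.0345,.17),1.55))"
```

```text
[-0.4695  0.988   0.0083 -0.001   0.0016  0.0023] [ 0.0154  0.9796  0.007  -0.001   0.0016  0.0023]
```

send_rows:
  increments: "1 -0.2 0.4 -0.1 0 0 0;1 -0.3 0.6 -0.1 0 0 0;1 -0.4 0.8 -0.1 0 0 0;1 -0.45 0.95 -0.1 0 0 0;1 -0.47 0.988 -0.1 0 0 0;1 -0.47 0.988 -0.1 0 0 0;1 -0.47 0.988 -0.1 0 0 0;1 -0.47 0.988 -0.1 0 0 0"

```text
clock: 4.93
tool_pos: [0.5441, 0.0349, 0.3682]
orientation: [0.008, 1.0, -0.0, -0.002]
ft_force: [0.5, -0.4, -0.7]
gripper_width: 0.0334
grip_force: 30.0
```

```bash
python3 -c "
from h import *
t=cam('top');s=cam('side')
print(ctrl.get_state()['tool_pos'],go((.545,.0345,.0735),1.55))
a=cv2.resize(t['img'][180:290,240:400],None,fx=3,fy=3);b=cv2.resize(s['img'][190:350,270:400],None,fx=2.06,fy=2.06)
cv2.imwrite('pics/p2.png',np.hstack([a[:329],b[:329]])[:,:,::-1])"
```

```text
[0.54401673 0.0335264  0.36902117] [-6.800e-03  5.300e-03  5.776e-01 -3.000e-04 -2.200e-03  1.500e-03]
```

View pics/p2.png

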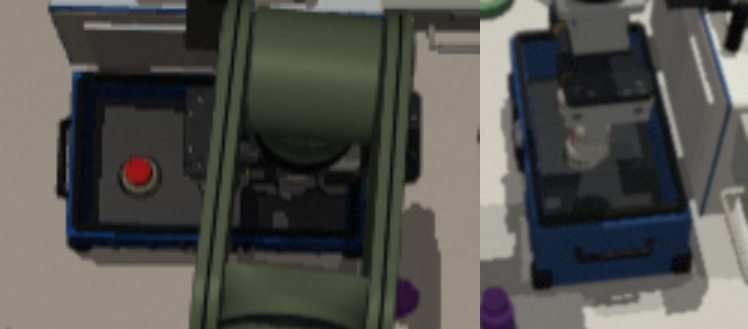

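The left half (top view) shows the arm covering the pocket. The right half (side view) shows the bottle held at about (585,150), upright over the insert. I lower it in steps while watching the force.

send_rows:
  increments: "1 -0.003 0.003 0.1 0 0 0;1 -0.003 0.003 0.2 0 0 0;1 -0.003 0.003 0.3 0 0 0;1 -0.003 0.003 0.38 0 0 0;1 -0.003 0.003 0.42 0 0 0;1 -0.003 0.003 0.44 0 0 0;1 -0.003 0.003 0.44 0 0 0"

```text
clock: 5.62
tool_pos: [0.5449, 0.0342, 0.2819]
orientation: [0.009, 1.0, 0.0, -0.001]
ft_force: [-0.8, 0.4, -0.9]
gripper_width: 0.0329
grip_force: 30.0
```

send_rows:
  increments: "1 0 0 0.01 0 0 0;1 0 0 0.02 0 0 0;1 0 0 0.03 0 0 0;1 0 0 0.03 0 0 0;1 0 0 0.03 0 0 0"

```text
clock: 6.03
tool_pos: [0.5457, 0.0353, 0.2771]
orientation: [0.009, 1.0, -0.0, 0.0]
ft_force: [0.3, -0.6, -0.1]
gripper_width: 0.0336
grip_force: 30.0
```

send_rows:
  increments: "1 0 0 0.01 0 0 0;1 0 0 0.02 0 0 0;1 0 0 0.03 0 0 0;1 0 0 0.03 0 0 0;1 0 0 0.03 0 0 0"

```text
clock: 6.45
tool_pos: [0.5467, 0.0351, 0.2759]
orientation: [0.008, 1.0, -0.001, 0.002]
ft_force: [-7.4, -0.8, 23.3]
gripper_width: 0.0335
grip_force: 30.1
```

send_rows:
  increments: "1 0 0 -0.04 0 0 0;1 0 0 -0.05 0 0 0;1 0 0 -0.05 0 0 0;1 0 0 -0.05 0 0 0"

```text
clock: 6.78
tool_pos: [0.5453, 0.0354, 0.2802]
orientation: [0.009, 1.0, 0.0, -0.0]
ft_force: [0.9, -0.3, -1.6]
gripper_width: 0.0335
grip_force: 30.0
```

```bash
python3 -c "
from h import *
t=cam('top');s=cam('side')
print(ctrl.get_state()['tool_pos'],ctrl.get_state()['ft_force'])
b=cv2.resize(s['img'][215:315,280:380],None,fx=5.9,fy=5.9,interpolation=cv2.INTER_CUBIC)
b=np.clip(b*1.8,0,255).astype('uint8')
cv2.imwrite('pics/p3.png',b[:,:,::-1])"
```

```text
[0.54508368 0.03535723 0.27973827] [ 0.30606298  0.77640695 -1.40771197]
```

View pics/p3.png

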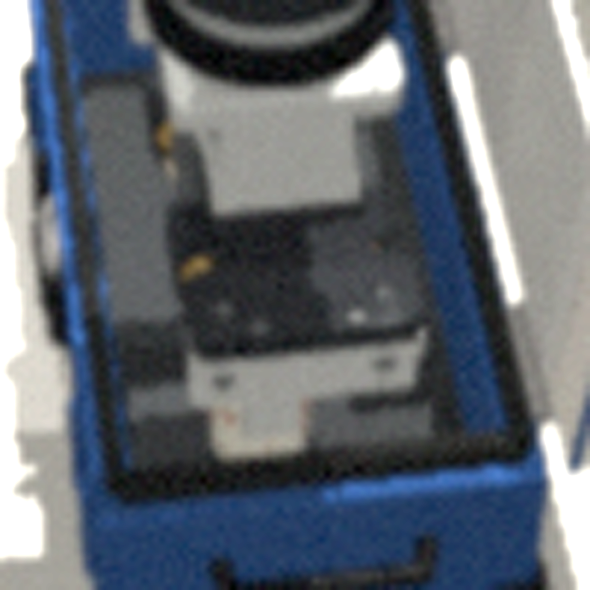

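The bottle stopped at foam height, so it landed on the foam beside the pocket. The arm hides the pocket in this view. I re-measure the pocket's mouth from the first top picture.

Run:
```python
from h import *
im=cv2.imread('pics/top0.png');c=cam('top');sd=cv2.imread('pics/side0.png');cs=cam('side')
def show(im,u0,v0,w,h,f):
    a=cv2.resize(im[v0:v0+h,u0:u0+w],None,fx=f,fy=f,interpolation=cv2.INTER_CUBIC)
    return np.clip(a.astype(float)*2.2,0,255).astype('uint8')
a=show(im,318,222,40,34,10);b=show(sd,300,255,70,60,5.67)
h=min(len(a),len(b));cv2.imwrite('pics/p4.png',np.hstack([a[:h],b[:h]]))
g=cv2.cvtColor(im,cv2.COLOR_BGR2GRAY)
print(g[228:253,327:351])
```

```text
[[50 50 48 49 48 49 48 50 48 49 48 48 48 49 49 47 47 49 47 48 47 47 48 48]
 [47 49 48 47 49 49 48 49 50 48 50 49 48 46 48 47 48 48 48 47 48 47 45 46]
 [50 50 48 49 49 48 48 48 50 49 48 50 47 49 48 48 50 47 48 49 48 47 45 47]
 [50 51 49 50 50 49 50 48 49 49 47 49 48 48 49 49 48 47 47 48 49 48 49 49]
 [50 51 51 51 49 49 50 51 49 43 43 41 39 43 46 48 50 49 48 50 49 49 47 47]
 [51 51 52 50 50 51 51 42 37 26 26 21 18 24 32 41 49 48 48 49 48 48 48 48]
 [51 52 50 51 51 50 43 26 12  5  9 13 12 10 10 17 39 48 48 49 49 48 47 47]
 [51 51 50 52 52 47 25 13 14 17 21 34 34 33 29  9 14 38 50 50 50 50 47 48]
 [51 51 52 52 52 36 12 16 18 19 34 49 50 50 50 33 10 15 43 50 50 49 50 48]
 [51 52 50 50 48 18 18 22 34 35 50 50 50 50 51 50 31 16 28 48 48 51 50 49]
 [51 52 51 51 39 15 19 34 51 51 51 50 49 51 50 53 51 35 15 50 49 48 49 49]
 [52 50 51 49 32 19 35 50 49 51 50 49 52 51 51 51 49 51 17 46 50 48 48 50]
 [51 51 50 50 32 19 52 51 51 50 51 50 50 50 50 50 51 49 24 41 50 49 49 50]
 [51 50 51 52 33 21 51 51 50 51 50 50 49 51 50 50 49 49 26 46 49 49 48 47]
 [51 52 49 52 39 21 51 52 52 51 50 52 50 50 50 50 51 49 28 51 50 48 49 48]
 [51 52 50 53 51 26 51 51 50 49 52 51 52 50 51 50 49 47 37 50 51 49 49 49]
 [51 52 51 51 50 40 49 52 51 51 51 49 50 50 51 51 45 40 44 51 50 50 49 48]
 [51 52 51 51 51 49 47 47 47 50 50 49 49 48 52 43 39 41 50 50 48 50 50 49]
 [53 53 52 50 51 51 51 46 42 46 48 46 44 46 44 40 42 49 49 50 49 50 49 48]
 [53 52 52 50 51 50 51 51 45 41 44 44 40 45 40 49 50 50 49 48 49 50 48 49]
 [51 53 50 50 52 50 50 50 49 50 50 51 49 48 51 51 49 50 48 50 47 49 48 48]
 [50 49 49 50 50 49 50 50 50 50 50 50 50 51 49 48 50 49 49 49 47 49 50 46]
 [51 50 52 51 50 50 50 50 50 49 49 49 50 48 50 48 49 48 49 49 50 49 48 49]
 [50 50 49 51 50 51 50 51 49 49 51 49 49 49 49 51 50 48 50 50 48 50 49 48]
 [51 50 52 51 51 49 50 49 49 49 49 50 48 51 50 49 50 48 48 49 50 50 49 49]]
```

View pics/p4.png

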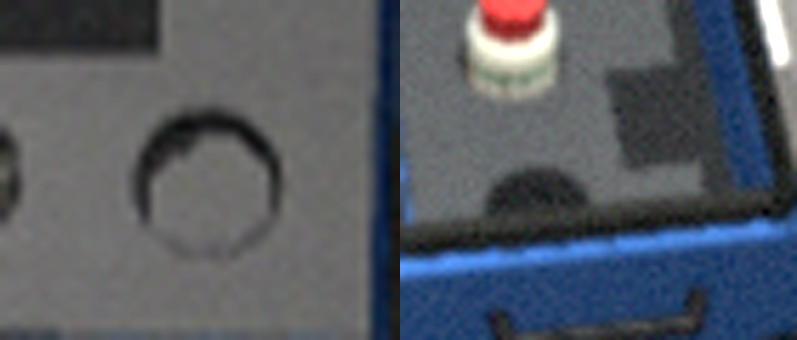

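The left panel shows the pocket mouth clearly as a ring, centre at about (338.35,240.05) in the full picture. The side panel shows its far edge at about (324.2,284.6).

Run:
```python
from h import *
t=cam('top');s=cam('side')
print(onz(t,338.35,240.05,.046),onz(s,324.2,284.6,.046)-[0,.0195,0])
print(go((.543,.0325,.099),1.55),ctrl.get_state()['tool_pos'])
```

```text
[0.54216494 0.03357597 0.046     ] [0.5495254 0.02941   0.046    ]
[ 0.0111 -0.0142  0.005   0.0001 -0.0007  0.0023] [0.54526077 0.03530634 0.28000392]
```

send_rows:
  increments: "1 0.006 -0.0145 0 0 0 0;1 0.006 -0.0145 0 0 0 0;1 0.006 -0.0145 0.01 0 0 0;1 0.006 -0.0145 0.02 0 0 0;1 0.006 -0.0145 0.03 0 0 0;1 0.006 -0.0145 0.035 0 0 0;1 0.006 -0.0145 0.035 0 0 0"

```text
clock: 7.67
tool_pos: [0.544, 0.0324, 0.2732]
orientation: [0.009, 1.0, 0.0, -0.0]
ft_force: [0.3, -0.1, 0.1]
gripper_width: 0.0335
grip_force: 30.0
```

It's in the pocket, with no contact force. I continue down to the floor.

send_rows:
  increments: "1 0 0 0.01 0 0 0;1 0 0 0.02 0 0 0;1 0 0 0.03 0 0 0;1 0 0 0.04 0 0 0;1 0 0 0.05 0 0 0;1 0 0 0.06 0 0 0;1 0 0 0.07 0 0 0;1 0 0 0.08 0 0 0;1 0 0 0.085 0 0 0;1 0 0 0.085 0 0 0"

```text
clock: 8.5
tool_pos: [0.5441, 0.0324, 0.2563]
orientation: [0.009, 1.0, 0.0, -0.0]
ft_force: [-0.7, -0.3, -0.3]
gripper_width: 0.0334
grip_force: 30.0
```

send_rows:
  increments: "1 0 0 0.005 0 0 0;1 0 0 0.01 0 0 0;1 0 0 0.01 0 0 0;1 0 0 0.01 0 0 0"

```text
clock: 8.83
tool_pos: [0.5442, 0.0324, 0.2546]
orientation: [0.009, 1.0, -0.0, -0.0]
ft_force: [0.1, -0.5, -0.3]
gripper_width: 0.0334
grip_force: 30.0
```

send_rows:
  increments: "1 0 0 0.005 0 0 0;1 0 0 0.007 0 0 0;1 0 0 0.007 0 0 0;1 0 0 0.007 0 0 0"

```text
clock: 9.17
tool_pos: [0.5442, 0.0324, 0.2532]
orientation: [0.009, 1.0, -0.0, -0.0]
ft_force: [0.8, -0.1, -0.3]
gripper_width: 0.033
grip_force: 30.0
```

send_rows:
  increments: "1 0 0 0.003 0 0 0;1 0 0 0.005 0 0 0;1 0 0 0.005 0 0 0"

```text
clock: 9.42
tool_pos: [0.5444, 0.0324, 0.2531]
orientation: [0.009, 1.0, -0.0, 0.0]
ft_force: [-1.6, 0.5, 5.2]
gripper_width: 0.0336
grip_force: 30.0
```

On the floor, 5 N. I release with a small opening and lift.

send_rows:
  increments: "-0.02 0 0 -0.005 0 0 0;-0.02 0 0 -0.005 0 0 0;-0.02 0 0 -0.005 0 0 0;-0.02 0 0 -0.005 0 0 0;-0.02 0 0 -0.005 0 0 0;-0.02 0 0 -0.005 0 0 0"

```text
clock: 9.92
tool_pos: [0.5441, 0.0324, 0.2531]
orientation: [0.009, 1.0, 0.0, -0.0]
ft_force: [-0.3, -0.5, 0.1]
gripper_width: 0.0481
grip_force: 0.0
```

send_rows:
  increments: "-0.02 0 0 -0.1 0 0 0;-0.02 0 0 -0.2 0 0 0;-0.02 0 0 -0.35 0 0 0;-0.02 0 0 -0.5 0 0 0;-0.02 0 0 -0.7 0 0 0;-0.02 0 0 -0.9 0 0 0;-0.02 0 0 -1 0 0 0;-0.02 0 0 -1 0 0 0;-0.02 0 0 -1 0 0 0"

```text
clock: 10.67
tool_pos: [0.5444, 0.0324, 0.4546]
orientation: [0.009, 1.0, -0.0, 0.002]
ft_force: [0.3, 1.4, 0.9]
gripper_width: 0.048
grip_force: 0.0
```

send_rows:
  increments: "-0.02 1 0 -0.4 0 0 0;-0.02 1 0 -0.4 0 0 0;-0.02 1 0 -0.4 0 0 0;-0.02 1 0 -0.4 0 0 0;-0.02 1 0 -0.4 0 0 0;-0.02 1 0 -0.4 0 0 0;-0.02 1 0 -0.4 0 0 0"

```text
clock: 11.25
tool_pos: [0.3427, 0.036, 0.5328]
orientation: [0.009, 1.0, -0.0, 0.001]
ft_force: [0.8, -0.2, 0.5]
gripper_width: 0.0479
grip_force: 0.0
```

Run:
```python
from h import *
for n in('top','side'):
    c=cam(n); h,s,v=cv2.split(cv2.cvtColor(c['img'],cv2.COLOR_RGB2HSV))
    m=(((h<8)|(h>172))&(s>150)&(v>90)).astype(np.uint8)
    N,l,st,ce=cv2.connectedComponentsWithStats(m)
    for i in range(1,N):
        if st[i,4]>20: print(n,ce[i].round(1),st[i],onz(c,*ce[i],.078).round(4))
    if n=='top': cv2.imwrite('pics/p5.png',cv2.resize(c['img'][130:280,220:420],None,fx=4,fy=4)[:,:,::-1])
x=ctrl.get_state();print(x['tool_pos'],x['orientation'])
```

```text
top [157.1 148.9] [152 144  12  11  99] [0.7914 0.5398 0.078 ]
top [285.4 236.5] [282 232   8   9  58] [0.5465 0.1774 0.078 ]
top [311.5 237.2] [308 233   8   9  59] [0.545  0.1068 0.078 ]
top [338.4 238.2] [335 234   8   9  59] [0.5428 0.0343 0.078 ]
side [382.8 116.4] [378 113  11   8  67] [0.7969 0.571  0.078 ]
side [315.  229.2] [310 225  11   9  77] [0.5496 0.1785 0.078 ]
side [319.3 254. ] [314 250  12   9  83] [0.548  0.1065 0.078 ]
side [323.4 280.7] [318 276  12  10  93] [0.5453 0.0352 0.078 ]
[0.34464148 0.03576035 0.53153088] [ 8.70412268e-03  9.99961596e-01  1.86248297e-04 -1.00472939e-03]
```

View pics/p5.png

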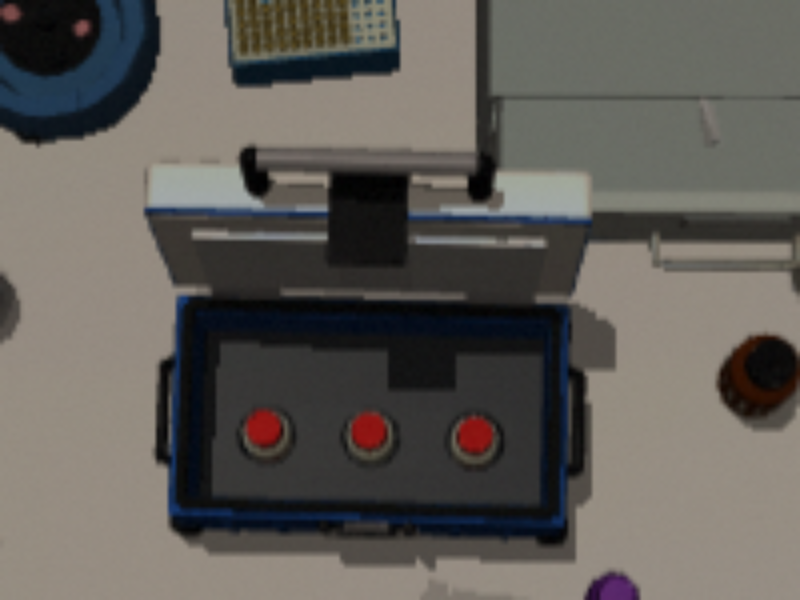

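All three red caps stand in line in the pockets, at (264,430), (369,432) and (475,435) in the crop, and the lid is still upright with its bar at about (367,160). Step 1 is done. Next I turn the gripper across the bar.

send_rows:
  increments: "-0.27 -0.2 0 -0.15 0 0 0.5;-0.27 -0.2 0 -0.15 0 0 0.5;-0.27 -0.2 0 -0.15 0 0 0.5;-0.27 -0.2 0 -0.15 0 0 0.5;-0.27 -0.2 0 -0.15 0 0 0.5;-0.27 -0.2 0 -0.15 0 0 0.5;-0.27 -0.2 0 -0.15 0 0 0.5;-0.27 -0.2 0 -0.15 0 0 0.5"

```text
clock: 12.02
tool_pos: [0.386, 0.0349, 0.5607]
orientation: [0.391, 0.92, -0.001, -0.003]
ft_force: [-0.4, 0.0, -0.2]
gripper_width: 0.0595
grip_force: 0.0
```

send_rows:
  increments: "-0.27 0 0 0 0 0 0.5;-0.27 0 0 0 0 0 0.5;-0.27 0 0 0 0 0 0.5;-0.27 0 0 0 0 0 0.5;-0.27 0 0 0 0 0 0.5;-0.27 0 0 0 0 0 0.5;-0.27 0 0 0 0 0 0.5;-0.27 0 0 0 0 0 0.5"

```text
clock: 12.68
tool_pos: [0.3854, 0.035, 0.5615]
orientation: [0.713, 0.701, -0.001, -0.001]
ft_force: [-0.2, -0.1, 0.3]
gripper_width: 0.06
grip_force: 0.0
```

```bash
python3 -c "
from h import *
print(ctrl.get_state()['tool_pos'],ctrl.get_state()['qpos'],go((.668,.102,.385),-.022))"
```

```text
[0.3854028  0.03498786 0.56153157] [-1.34106171e-01 -2.90725445e-01  1.70376112e+00  2.71855540e-05
  1.73199712e+00 -1.17494015e-01] [ 3.5850e-01  1.4072e+00 -2.2000e-02 -2.2000e-03 -3.0000e-04  3.4000e-03]
```

send_rows:
  increments: "-0.27 0.18 0.7 -0.02 0 0 0;-0.27 0.18 0.7 -0.02 0 0 0;-0.27 0.18 0.7 -0.02 0 0 0;-0.27 0.18 0.7 -0.02 0 0 0;-0.27 0.18 0.7 -0.02 0 0 0;-0.27 0.18 0.7 -0.02 0 0 0"

```text
clock: 13.18
tool_pos: [0.5261, 0.0688, 0.5649]
orientation: [0.712, 0.702, -0.002, -0.002]
ft_force: [-0.5, 0.4, -0.3]
gripper_width: 0.0596
grip_force: 0.0
```

send_rows:
  increments: "-0.27 0.178 0.707 0 0 0 0;-0.27 0.178 0.707 0 0 0 0;-0.27 0.178 0.707 0 0 0 0;-0.27 0.178 0.707 0 0 0 0;-0.27 0.178 0.707 0 0 0 0;-0.27 0.178 0.707 0 0 0 0"

```text
clock: 13.68
tool_pos: [0.6668, 0.1016, 0.5659]
orientation: [0.713, 0.701, -0.001, -0.001]
ft_force: [0.5, 0.0, -0.2]
gripper_width: 0.0598
grip_force: 0.0
```

```bash
python3 -c "
from h import *
t=cam('top');s=cam('side')
print(ctrl.get_state()['tool_pos'],go((.668,.102,.302),-.022))
cv2.imwrite('pics/p6.png',cv2.resize(s['img'][80:280,290:490],None,fx=3,fy=3)[:,:,::-1])"
```

```text
[0.6655916  0.1015375  0.56778764] [ 2.600e-03  1.220e-02  4.289e-01 -3.000e-04  1.000e-04  3.100e-03]
```

View pics/p6.png

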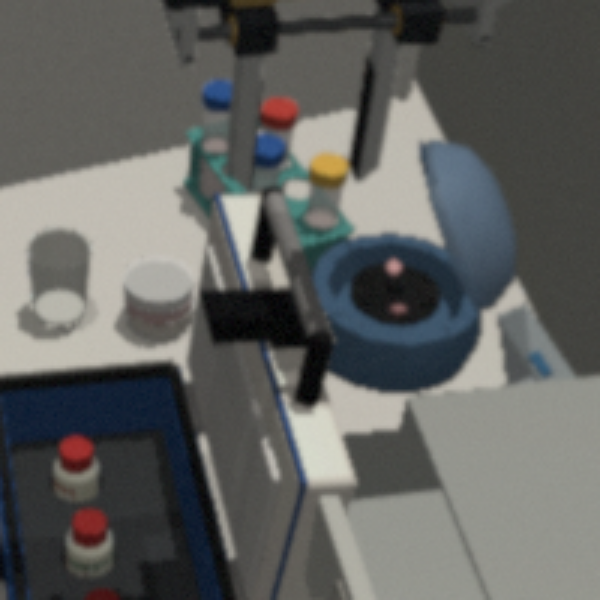

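The two fingers are above the bar, at about (240,180) and (375,170) in the crop, with the bar at about (297,265) between and below them. I lower in two stages and close gently around it.

send_rows:
  increments: "-0.27 0.003 0.01 0 0 0 0;-0.27 0.003 0.01 0.1 0 0 0;-0.27 0.003 0.01 0.2 0 0 0;-0.27 0.003 0.01 0.25 0 0 0;-0.27 0.003 0.01 0.3 0 0 0;-0.27 0.003 0.01 0.33 0 0 0;-0.27 0.003 0.01 0.33 0 0 0"

```text
clock: 14.37
tool_pos: [0.6684, 0.1024, 0.5001]
orientation: [0.713, 0.701, -0.001, -0.001]
ft_force: [-0.3, 0.1, 0.3]
gripper_width: 0.0598
grip_force: 0.0
```

send_rows:
  increments: "-0.27 0 0 0.05 0 0 0;-0.27 0 0 0.1 0 0 0;-0.27 0 0 0.1 0 0 0;-0.27 0 0 0.1 0 0 0"

```text
clock: 14.7
tool_pos: [0.6687, 0.1025, 0.4801]
orientation: [0.713, 0.701, -0.001, -0.001]
ft_force: [0.1, 0.8, 0.5]
gripper_width: 0.0598
grip_force: 0.0
```

send_rows:
  increments: "0.3 0 0 0 0 0 0;0.3 0 0 0 0 0 0;0.4 0 0 0 0 0 0;0.4 0 0 0 0 0 0;0.5 0 0 0 0 0 0;0.5 0 0 0 0 0 0"

```text
clock: 15.2
tool_pos: [0.6688, 0.1025, 0.4815]
orientation: [0.713, 0.701, 0.0, 0.0]
ft_force: [-0.0, -0.8, 0.5]
gripper_width: 0.0248
grip_force: 0.0
```

send_rows:
  increments: "1 0 0 0 0 0 0;1 0 0 0 0 0 0;1 0 0 0 0 0 0;1 0 0 0 0 0 0"

```text
clock: 15.53
tool_pos: [0.6691, 0.1025, 0.4815]
orientation: [0.713, 0.701, 0.001, 0.0]
ft_force: [1.3, 1.0, 0.1]
gripper_width: 0.0131
grip_force: 30.0
```

The bar is gripped (13.1 mm). I work out the arc rows about the hinge.

```bash
cat >> h.py <<'E'
H=np.array([.635,.100]);RAD=.2043
def arc(f0,f1,n=10):
    P=lambda f:np.array([-RAD*np.cos(f),RAD*np.sin(f)])
    for f in np.linspace(f0,f1,n+1)[1:]:
        d=P(f)-P(f0); print('1 0 %.3f %.3f 0 0 0;'%(d[0]/.2,-d[1]/.2),end='')
    print()
E
python3 -c "
from h import *
f=[1.738,1.64,1.34,1.04,.74,.44]
for a,b in zip(f,f[1:]): print(a,b);arc(a,b)
"
```

```text
1.738 1.64
1 0 -0.010 -0.002 0 0 0;1 0 -0.020 -0.003 0 0 0;1 0 -0.030 -0.005 0 0 0;1 0 -0.040 -0.006 0 0 0;1 0 -0.050 -0.007 0 0 0;1 0 -0.059 -0.008 0 0 0;1 0 -0.069 -0.009 0 0 0;1 0 -0.079 -0.010 0 0 0;1 0 -0.089 -0.011 0 0 0;1 0 -0.099 -0.012 0 0 0;
1.64 1.34
1 0 -0.031 -0.002 0 0 0;1 0 -0.061 -0.002 0 0 0;1 0 -0.092 -0.002 0 0 0;1 0 -0.123 -0.001 0 0 0;1 0 -0.153 0.001 0 0 0;1 0 -0.184 0.004 0 0 0;1 0 -0.214 0.008 0 0 0;1 0 -0.244 0.012 0 0 0;1 0 -0.274 0.018 0 0 0;1 0 -0.304 0.025 0 0 0;
1.34 1.04
1 0 -0.030 0.007 0 0 0;1 0 -0.059 0.016 0 0 0;1 0 -0.088 0.025 0 0 0;1 0 -0.117 0.035 0 0 0;1 0 -0.146 0.046 0 0 0;1 0 -0.174 0.058 0 0 0;1 0 -0.202 0.071 0 0 0;1 0 -0.230 0.084 0 0 0;1 0 -0.257 0.098 0 0 0;1 0 -0.283 0.113 0 0 0;
1.04 0.74
1 0 -0.026 0.016 0 0 0;1 0 -0.052 0.033 0 0 0;1 0 -0.077 0.050 0 0 0;1 0 -0.102 0.068 0 0 0;1 0 -0.126 0.087 0 0 0;1 0 -0.149 0.107 0 0 0;1 0 -0.172 0.127 0 0 0;1 0 -0.195 0.148 0 0 0;1 0 -0.216 0.170 0 0 0;1 0 -0.237 0.192 0 0 0;
0.74 0.44
1 0 -0.020 0.023 0 0 0;1 0 -0.040 0.046 0 0 0;1 0 -0.059 0.071 0 0 0;1 0 -0.077 0.095 0 0 0;1 0 -0.094 0.120 0 0 0;1 0 -0.111 0.146 0 0 0;1 0 -0.127 0.172 0 0 0;1 0 -0.142 0.199 0 0 0;1 0 -0.156 0.226 0 0 0;1 0 -0.170 0.254 0 0 0;
```

send_rows:
  increments: "1 0 -0.010 -0.002 0 0 0;1 0 -0.020 -0.003 0 0 0;1 0 -0.030 -0.005 0 0 0;1 0 -0.040 -0.006 0 0 0;1 0 -0.050 -0.007 0 0 0;1 0 -0.059 -0.008 0 0 0;1 0 -0.069 -0.009 0 0 0;1 0 -0.079 -0.010 0 0 0;1 0 -0.089 -0.011 0 0 0;1 0 -0.099 -0.012 0 0 0"

```text
clock: 16.37
tool_pos: [0.6489, 0.1029, 0.4841]
orientation: [0.713, 0.701, 0.0, 0.0]
ft_force: [3.9, 0.1, 1.2]
gripper_width: 0.0128
grip_force: 30.0
```

send_rows:
  increments: "1 0 -0.031 -0.002 0 0 0;1 0 -0.061 -0.002 0 0 0;1 0 -0.092 -0.002 0 0 0;1 0 -0.123 -0.001 0 0 0;1 0 -0.153 0.001 0 0 0;1 0 -0.184 0.004 0 0 0;1 0 -0.214 0.008 0 0 0;1 0 -0.244 0.012 0 0 0;1 0 -0.274 0.018 0 0 0;1 0 -0.304 0.025 0 0 0"

```text
clock: 17.2
tool_pos: [0.5875, 0.1041, 0.4784]
orientation: [0.713, 0.701, 0.0, -0.0]
ft_force: [0.8, 2.2, 2.9]
gripper_width: 0.013
grip_force: 30.0
```

send_rows:
  increments: "1 0 -0.030 0.007 0 0 0;1 0 -0.059 0.016 0 0 0;1 0 -0.088 0.025 0 0 0;1 0 -0.117 0.035 0 0 0;1 0 -0.146 0.046 0 0 0;1 0 -0.174 0.058 0 0 0;1 0 -0.202 0.071 0 0 0;1 0 -0.230 0.084 0 0 0;1 0 -0.257 0.098 0 0 0;1 0 -0.283 0.113 0 0 0"

```text
clock: 18.03
tool_pos: [0.5309, 0.105, 0.4554]
orientation: [0.713, 0.701, -0.0, -0.001]
ft_force: [0.7, 4.7, 1.0]
gripper_width: 0.0132
grip_force: 30.0
```

send_rows:
  increments: "1 0 -0.026 0.016 0 0 0;1 0 -0.052 0.033 0 0 0;1 0 -0.077 0.050 0 0 0;1 0 -0.102 0.068 0 0 0;1 0 -0.126 0.087 0 0 0;1 0 -0.149 0.107 0 0 0;1 0 -0.172 0.127 0 0 0;1 0 -0.195 0.148 0 0 0;1 0 -0.216 0.170 0 0 0;1 0 -0.237 0.192 0 0 0"

```text
clock: 18.87
tool_pos: [0.4834, 0.1058, 0.4167]
orientation: [0.713, 0.701, -0.0, -0.001]
ft_force: [1.6, 4.9, -0.3]
gripper_width: 0.0132
grip_force: 30.0
```

send_rows:
  increments: "1 0.002 -0.020 0.023 0 0 0;1 0.003 -0.040 0.046 0 0 0;1 0.004 -0.059 0.071 0 0 0;1 0.005 -0.077 0.095 0 0 0;1 0.006 -0.094 0.120 0 0 0;1 0.007 -0.111 0.146 0 0 0;1 0.008 -0.127 0.172 0 0 0;1 0.009 -0.142 0.199 0 0 0;1 0.01 -0.156 0.226 0 0 0;1 0.01 -0.170 0.254 0 0 0"

```text
clock: 19.7
tool_pos: [0.4501, 0.1075, 0.3662]
orientation: [0.713, 0.701, -0.001, 0.001]
ft_force: [0.5, -6.0, -1.2]
gripper_width: 0.0132
grip_force: 30.0
```

```bash
python3 -c "
from h import *
s=ctrl.get_state();print(s['tool_pos'],s['ft_force'],s['torque'])
arc(.44,.29);arc(.29,.20,10)"
```

```text
[0.45010059 0.10746259 0.36624246] [ 0.45743826 -5.95833604 -1.17371293] [-1.0719604  -0.38600234 -0.07743892]
1 0 -0.006 0.014 0 0 0;1 0 -0.013 0.028 0 0 0;1 0 -0.019 0.042 0 0 0;1 0 -0.024 0.056 0 0 0;1 0 -0.030 0.070 0 0 0;1 0 -0.035 0.085 0 0 0;1 0 -0.041 0.099 0 0 0;1 0 -0.045 0.114 0 0 0;1 0 -0.050 0.128 0 0 0;1 0 -0.055 0.143 0 0 0;
1 0 -0.003 0.009 0 0 0;1 0 -0.005 0.018 0 0 0;1 0 -0.008 0.027 0 0 0;1 0 -0.010 0.035 0 0 0;1 0 -0.012 0.044 0 0 0;1 0 -0.014 0.053 0 0 0;1 0 -0.016 0.062 0 0 0;1 0 -0.018 0.071 0 0 0;1 0 -0.020 0.080 0 0 0;1 0 -0.022 0.089 0 0 0;
```

send_rows:
  increments: "1 -0.002 -0.006 0.014 0 0 0;1 -0.005 -0.013 0.028 0 0 0;1 -0.005 -0.019 0.042 0 0 0;1 -0.005 -0.024 0.056 0 0 0;1 -0.005 -0.030 0.070 0 0 0;1 -0.005 -0.035 0.085 0 0 0;1 -0.005 -0.041 0.099 0 0 0;1 -0.005 -0.045 0.114 0 0 0;1 -0.005 -0.050 0.128 0 0 0;1 -0.005 -0.055 0.143 0 0 0"

```text
clock: 20.53
tool_pos: [0.4395, 0.1073, 0.3382]
orientation: [0.713, 0.701, 0.0, 0.001]
ft_force: [2.7, -4.8, -1.9]
gripper_width: 0.0131
grip_force: 30.0
```

send_rows:
  increments: "1 0 -0.002 0.006 0 0 0;1 0 -0.004 0.012 0 0 0;1 0 -0.005 0.018 0 0 0;1 0 -0.007 0.024 0 0 0;1 0 -0.008 0.03 0 0 0;1 0 -0.009 0.035 0 0 0;1 0 -0.009 0.035 0 0 0"

```text
clock: 21.12
tool_pos: [0.4377, 0.1073, 0.3311]
orientation: [0.713, 0.701, 0.0, 0.001]
ft_force: [2.3, -5.1, -2.3]
gripper_width: 0.0133
grip_force: 30.0
```

send_rows:
  increments: "1 0 0 0.003 0 0 0;1 0 0 0.006 0 0 0;1 0 -0.001 0.009 0 0 0;1 0 -0.001 0.012 0 0 0;1 0 -0.002 0.015 0 0 0;1 0 -0.002 0.015 0 0 0"

```text
clock: 21.62
tool_pos: [0.4371, 0.1073, 0.3281]
orientation: [0.713, 0.701, -0.0, 0.0]
ft_force: [2.5, -5.5, -1.2]
gripper_width: 0.0131
grip_force: 30.0
```

send_rows:
  increments: "1 0 0 0.003 0 0 0;1 0 0 0.006 0 0 0;1 0 -0.001 0.009 0 0 0;1 0 -0.001 0.012 0 0 0;1 0 -0.002 0.015 0 0 0;1 0 -0.002 0.015 0 0 0"

```text
clock: 22.12
tool_pos: [0.4367, 0.1073, 0.3254]
orientation: [0.713, 0.701, -0.0, 0.0]
ft_force: [1.1, -5.7, 1.2]
gripper_width: 0.0132
grip_force: 30.0
```

send_rows:
  increments: "1 0 0 0.003 0 0 0;1 0 0 0.006 0 0 0;1 0 -0.001 0.009 0 0 0;1 0 -0.001 0.01 0 0 0;1 0 -0.001 0.01 0 0 0"

```text
clock: 22.53
tool_pos: [0.4366, 0.1074, 0.3245]
orientation: [0.713, 0.701, -0.0, 0.0]
ft_force: [-2.3, -6.0, 7.1]
gripper_width: 0.0133
grip_force: 30.0
```

send_rows:
  increments: "1 0 0 0.002 0 0 0;1 0 0 0.003 0 0 0;1 0 0 0.003 0 0 0"

```text
clock: 22.78
tool_pos: [0.4365, 0.1074, 0.3241]
orientation: [0.713, 0.701, -0.0, 0.0]
ft_force: [-3.5, -5.3, 9.1]
gripper_width: 0.013
grip_force: 30.0
```

send_rows:
  increments: "1 0 0 0.001 0 0 0;1 0 0 0.002 0 0 0;1 0 0 0.002 0 0 0"

```text
clock: 23.03
tool_pos: [0.4365, 0.1075, 0.3237]
orientation: [0.713, 0.701, -0.0, 0.0]
ft_force: [-3.5, -5.5, 9.6]
gripper_width: 0.0133
grip_force: 30.0
```

send_rows:
  increments: "1 0 0 0.002 0 0 0;1 0 0 0.003 0 0 0;1 0 0 0.003 0 0 0"

```text
clock: 23.28
tool_pos: [0.4364, 0.1075, 0.3231]
orientation: [0.713, 0.701, -0.0, -0.0]
ft_force: [-2.7, -5.1, 8.4]
gripper_width: 0.0129
grip_force: 30.0
```

send_rows:
  increments: "1 0 0 0.002 0 0 0;1 0 0 0.003 0 0 0;1 0 0 0.003 0 0 0"

```text
clock: 23.53
tool_pos: [0.4363, 0.1075, 0.3225]
orientation: [0.713, 0.701, -0.001, -0.0]
ft_force: [-4.0, -5.3, 10.1]
gripper_width: 0.0126
grip_force: 30.0
```

send_rows:
  increments: "1 0 0 0.002 0 0 0;1 0 0 0.004 0 0 0;1 0 0 0.004 0 0 0"

```text
clock: 23.78
tool_pos: [0.4363, 0.1075, 0.3217]
orientation: [0.713, 0.701, -0.001, -0.0]
ft_force: [-3.3, -6.2, 11.2]
gripper_width: 0.0133
grip_force: 30.0
```

send_rows:
  increments: "1 0 0 0.002 0 0 0;1 0 0 0.004 0 0 0;1 0 0 0.004 0 0 0"

```text
clock: 24.03
tool_pos: [0.4362, 0.1075, 0.321]
orientation: [0.713, 0.701, -0.001, -0.0]
ft_force: [-4.3, -6.0, 10.7]
gripper_width: 0.0127
grip_force: 30.0
```

send_rows:
  increments: "1 0 0 0.002 0 0 0;1 0 0 0.004 0 0 0;1 0 0 0.004 0 0 0"

```text
clock: 24.28
tool_pos: [0.4362, 0.1075, 0.3203]
orientation: [0.713, 0.701, -0.001, -0.001]
ft_force: [-5.1, -5.3, 12.3]
gripper_width: 0.0133
grip_force: 30.0
```

send_rows:
  increments: "1 0 -0.003 0 0 0 0;1 0 -0.006 0.001 0 0 0;1 0 -0.006 0.002 0 0 0;1 0 -0.006 0.002 0 0 0"

```text
clock: 24.62
tool_pos: [0.4356, 0.1075, 0.3202]
orientation: [0.713, 0.701, 0.0, 0.0]
ft_force: [-2.7, -4.6, 12.0]
gripper_width: 0.0131
grip_force: 30.0
```

send_rows:
  increments: "1 0 0 0.002 0 0 0;1 0 0 0.004 0 0 0;1 0 0 0.004 0 0 0"

```text
clock: 24.87
tool_pos: [0.4355, 0.1075, 0.3194]
orientation: [0.713, 0.701, 0.0, 0.0]
ft_force: [-3.2, -4.2, 10.6]
gripper_width: 0.0131
grip_force: 30.0
```

send_rows:
  increments: "1 0 -0.001 0.002 0 0 0;1 0 -0.001 0.004 0 0 0;1 0 -0.001 0.004 0 0 0"

```text
clock: 25.12
tool_pos: [0.4353, 0.1075, 0.3182]
orientation: [0.713, 0.701, 0.0, 0.0]
ft_force: [-2.4, -5.6, 6.7]
gripper_width: 0.0128
grip_force: 30.0
```

send_rows:
  increments: "1 0 0 0.002 0 0 0;1 0 0 0.003 0 0 0;1 0 0 0.003 0 0 0"

```text
clock: 25.37
tool_pos: [0.4352, 0.1075, 0.3173]
orientation: [0.713, 0.701, -0.0, 0.0]
ft_force: [-1.3, -4.5, 7.7]
gripper_width: 0.0132
grip_force: 30.0
```

The force dropped from 12 N to about 7 N, which may be the snap. I test it by easing upward gently.

send_rows:
  increments: "1 0 0 -0.003 0 0 0;1 0 0 -0.006 0 0 0;1 0 0 -0.008 0 0 0;1 0 0 -0.008 0 0 0"

```text
clock: 25.7
tool_pos: [0.4352, 0.1075, 0.3178]
orientation: [0.713, 0.701, 0.0, 0.0]
ft_force: [0.6, -3.5, 2.0]
gripper_width: 0.013
grip_force: 30.0
```

send_rows:
  increments: "1 0 0 -0.003 0 0 0;1 0 0 -0.006 0 0 0;1 0 0 -0.006 0 0 0"

```text
clock: 25.95
tool_pos: [0.4352, 0.1074, 0.3182]
orientation: [0.713, 0.701, 0.0, 0.0]
ft_force: [3.2, -4.8, -2.5]
gripper_width: 0.0131
grip_force: 30.0
```

send_rows:
  increments: "1 0 0 -0.003 0 0 0;1 0 0 -0.005 0 0 0;1 0 0 -0.005 0 0 0"

```text
clock: 26.2
tool_pos: [0.4353, 0.1074, 0.3189]
orientation: [0.713, 0.701, 0.0, 0.0]
ft_force: [3.8, -5.2, -4.5]
gripper_width: 0.0131
grip_force: 30.0
```

send_rows:
  increments: "1 0 0 -0.003 0 0 0;1 0 0 -0.005 0 0 0;1 0 0 -0.005 0 0 0;1 0 0 -0.005 0 0 0"

```text
clock: 26.53
tool_pos: [0.4354, 0.1074, 0.3201]
orientation: [0.713, 0.701, 0.0, 0.0]
ft_force: [4.3, -5.0, -2.8]
gripper_width: 0.0131
grip_force: 30.0
```

It lifts freely, so it isn't latched. The drop was only the bolt's bevel. I continue down.

send_rows:
  increments: "1 0 0 0.005 0 0 0;1 0 0 0.01 0 0 0;1 0 0 0.015 0 0 0;1 0 0 0.019 0 0 0;1 0 0 0.022 0 0 0;1 0 0 0.022 0 0 0"

```text
clock: 27.03
tool_pos: [0.4352, 0.1075, 0.3172]
orientation: [0.713, 0.701, -0.0, 0.0]
ft_force: [-1.1, -5.0, 5.4]
gripper_width: 0.0129
grip_force: 30.0
```

send_rows:
  increments: "1 0 0 0.002 0 0 0;1 0 -0.001 0.004 0 0 0;1 0 -0.001 0.004 0 0 0"

```text
clock: 27.28
tool_pos: [0.435, 0.1075, 0.3164]
orientation: [0.713, 0.701, 0.0, 0.0]
ft_force: [-1.3, -4.6, 5.0]
gripper_width: 0.0136
grip_force: 30.0
```

send_rows:
  increments: "1 0 0 0.002 0 0 0;1 0 -0.001 0.004 0 0 0;1 0 -0.001 0.004 0 0 0"

```text
clock: 27.53
tool_pos: [0.4348, 0.1075, 0.3154]
orientation: [0.713, 0.701, 0.0, 0.0]
ft_force: [0.2, -4.0, 3.9]
gripper_width: 0.0131
grip_force: 30.0
```

send_rows:
  increments: "1 0 0 0.002 0 0 0;1 0 -0.001 0.004 0 0 0;1 0 -0.001 0.004 0 0 0"

```text
clock: 27.78
tool_pos: [0.4346, 0.1075, 0.314]
orientation: [0.713, 0.701, 0.0, 0.0]
ft_force: [1.4, -5.0, 0.5]
gripper_width: 0.0132
grip_force: 30.0
```

send_rows:
  increments: "1 0 0 0.002 0 0 0;1 0 -0.001 0.004 0 0 0;1 0 -0.001 0.004 0 0 0"

```text
clock: 28.03
tool_pos: [0.4344, 0.1075, 0.313]
orientation: [0.713, 0.701, 0.0, 0.0]
ft_force: [2.3, -5.1, -0.3]
gripper_width: 0.0132
grip_force: 30.0
```

send_rows:
  increments: "1 0 0 0.002 0 0 0;1 0 -0.001 0.004 0 0 0;1 0 -0.001 0.004 0 0 0"

```text
clock: 28.28
tool_pos: [0.4344, 0.1075, 0.3127]
orientation: [0.713, 0.701, 0.0, 0.0]
ft_force: [0.5, -5.2, 2.4]
gripper_width: 0.0135
grip_force: 30.0
```

The force fell to zero and is now stiffening, so it has probably snapped. I test with a gentle lift again.

send_rows:
  increments: "1 0 0 -0.005 0 0 0;1 0 0 -0.01 0 0 0;1 0 0 -0.012 0 0 0;1 0 0 -0.012 0 0 0"

```text
clock: 28.62
tool_pos: [0.4343, 0.1075, 0.3137]
orientation: [0.713, 0.701, 0.001, 0.0]
ft_force: [5.8, -3.9, -6.4]
gripper_width: 0.013
grip_force: 30.0
```

send_rows:
  increments: "1 0 0 -0.003 0 0 0;1 0 0 -0.006 0 0 0;1 0 0 -0.006 0 0 0"

```text
clock: 28.87
tool_pos: [0.4343, 0.1074, 0.3141]
orientation: [0.713, 0.701, 0.001, 0.001]
ft_force: [8.5, -4.1, -12.3]
gripper_width: 0.0129
grip_force: 30.0
```

It holds against a 12 N pull with almost no motion, so it's latched. I unload, open narrowly and withdraw upward.

send_rows:
  increments: "1 0 0 0.005 0 0 0;1 0 -0.003 0.01 0 0 0;1 0 -0.003 0.01 0 0 0;0.36 0 -0.003 0.01 0 0 0;0.36 0 -0.003 0.01 0 0 0;0.36 0 -0.003 0.01 0 0 0;0.36 0 -0.003 0.01 0 0 0"

```text
clock: 29.45
tool_pos: [0.4329, 0.108, 0.3136]
orientation: [0.713, 0.701, -0.0, -0.001]
ft_force: [0.0, -0.2, -0.7]
gripper_width: 0.03
grip_force: 0.0
```

send_rows:
  increments: "0.36 0 0 -0.1 0 0 0;0.36 0 0 -0.2 0 0 0;0.36 0 0 -0.4 0 0 0;0.36 0 0 -0.6 0 0 0;0.36 0 0 -0.7 0 0 0;0.36 0 0 -0.7 0 0 0;0.36 0 0 -0.7 0 0 0"

```text
clock: 30.03
tool_pos: [0.4335, 0.1078, 0.4553]
orientation: [0.713, 0.701, 0.001, 0.001]
ft_force: [-0.8, -0.4, -1.2]
gripper_width: 0.03
grip_force: 0.0
```

Run:
```python
from h import *
import itertools
t=cam('top');s=cam('side')
x=ctrl.get_state();print(x['tool_pos'],x['ft_force'],x['gripper_width'])
# white lid top at z=.136: bounding quad in the side view vs expected corners
xh=np.array([1,-.022]);yh=np.array([.022,1]);Hg=np.array([.635,.1033])
for a in(0,.06,.12):
    ex=[np.r_[Hg-xh*(.156*np.cos(a)-(-.036)*0)+xh*.036*np.sin(a)+yh*k, .1+.156*np.sin(a)+.036*np.cos(a)] for k in(-.134,.134)]
    print(a,proj(s,ex).round(1).tolist())
h,sa,v=cv2.split(cv2.cvtColor(s['img'],cv2.COLOR_RGB2HSV))
for p in proj(s,[np.r_[Hg-xh*.156+yh*-.09,.136]]): 
    u,w=p.round().astype(int); print(u,w,s['img'][w,u-14:u+6].mean(1).round())
```

```text
[0.43284421 0.10765271 0.45239856] [-0.06587357  0.0306278  -0.41337376] 0.030587845375389014
0 [[292.1, 292.7], [280.1, 193.8]]
0.06 [[293.2, 289.6], [281.0, 190.5]]
0.12 [[294.7, 286.4], [282.1, 187.2]]
290 274 [138. 141. 135. 100.  78.  76.  76.  77.  76.  77.  76.  75.  73.  68.
  66.  90. 129. 164. 186. 198.]
```

```bash
python3 -c "
from h import *
print(ctrl.hand_in())"
```

```text
the job is handed in; nothing more can be done
None
```

I handed the job in at about 30 s; the hand-in gave no verdict. The red-capped bottle stands on the floor of its pocket, and the lid came down under control, latched at about 10 N net push (12 N peak) and held a 12 N upward pull before I let go.

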